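Stow the chromatography columns in their rack

ROBOT

A 6-joint arm with a two-finger parallel gripper is mounted at the origin on the work surface. World frame = base frame: x ahead of the robot, y to its left, z up, the work surface at z = 0. Lengths are in m, angles in degrees, forces in N, time in s.
With the tool pointing down it reaches from about 0.325 to 0.85 m from the base axis. Payload 15.5 kg.
Tool frame: the origin (TCP) lies at the very end of the fingers, on their centre line; the grasp point (between the pads) lies arm.grip_depth behind it (arm.grip_depth is the distance from the TCP to the grasp point, in m); z points along the fingers, y is the direction in which the jaws open and shut (so a half turn about z gives the same grasp; the last joint's range is limited). The gripper opens to 91 mm and grips with 3 to 60 N. Pads are 32 mm wide; open, the fingers measure 118 mm over their backs; the gripper's body (76 mm by 178 mm) begins 60 mm behind the grasp point.
Start: joints at [69.987, 28.281, 77.091, -0, 74.628, -5.472], TCP at [0.157, 0.605, 0.214] pointing down, gripper open.
Joint ranges: [-166.48, 166.48], [-47.26, 123.95], [12.59, 153.08], [-70.14, 250.14], [6.76, 159.57], [-176.63, 176.63]. Speed limits (degrees/s): [108.29, 108.29, 147.25, 172.46, 172.46, 172.46].

INTERFACE

Orientations are given as a 3x3 rotation matrix whose columns are the frame's x, y, z axes.
In Python, from rig import arm gives the robot as it stands. Calls block until the motion is done:
- arm.move_to(position, orientation): joint-space move of the TCP to a pose.
- arm.move_l(position, orientation=None, feed=0.15): straight line of the TCP; orientation=None keeps the orientation; feed is the mean speed in m/s.
- arm.move_joints(angles): joint-space move.
- arm.grip(opening): finger opening in m; the grip force is fixed at half the most; returns when the fingers have stopped.
- arm.sleep(seconds).
- arm.solve_ik(position, orientation): joint angles nearest the present ones, or None.
- arm.snapshot(name): name is "side" or "top"; returns the picture (400x640x3 uint8, red, green, blue); there is no depth.
- arm.get_calibration(name): a dict with "intrinsics" (3x3 intrinsics, pixels), "cam_to_world" (4x4, takes a point from camera to world coordinates). Camera axes: x right, y down, z forward; pixel columns grow to the right and rows downward; lengths in m; the calibration is good to about 2 mm. A picture is of the moment at which its call begins. get_calibration takes no time and is no camera call.
A pose or a line that the arm cannot do raises arm.Unreachable and nothing moves.
- arm.sign_off(): hands the job in, once; it reports no verdict.
Readings, each from a call of its own:
- arm.current_t(): time.
- arm.current_joint_positions(): joint angles.
- arm.current_dq(): joint speeds.
- arm.current_tau(): joint torques, N m.
- arm.current_ee_pos(): TCP position.
- arm.current_tool_rot(): TCP orientation.
- arm.current_force(): force on the tool from outside, world axes, zero at the start.
- arm.current_torque(): the same for the moment, N m.
- arm.current_width(): finger opening in m.
Only numpy, scipy, OpenCV 4.12 (cv2) and the standard library are available. Lean on these libraries where they do the work, as an engineer would, in place of code of your own. Each camera call takes 0.05 s, during which the arm holds its last target. There are 200 camera calls.

TASK

Put away every column cartridge that is lying on the bench: lower the rack's retaining bar fully, thread each column through both cheeks of the rack at the bores marked with its own colour, pushed fully home until its head meets the near cheek, then raise the bar fully again to lock them in. Leave the bottle, the beaker and the jar where they stand.

Things in the scene. Friction and masses are not known exactly. Their poses are not given: they have to be found in the camera images.
- rack: Grey base plate (150 x 350 x 12 mm) of the column rack, fixed to the bench, carrying two parallel upright aluminium cheeks. Origin on the bench under the middle of the near cheek's front face (towards the robot); x is the threading direction (level, away from the robot), y along the cheeks, z up. The plate spans x -56 to 94 mm. Two guide posts 8 x 6 mm stand at x -50, y +-168 mm, 84 mm high.
- bores (a point): Middle of the row of bores on the near cheek's front face, 70 mm above the bench, axes like the rack's. Cheeks 12 mm thick, 270 mm wide, tops 84 mm up; near one spans rack x 0 to 12 mm, far one 72 to 84 mm, open air between. Four pairs of aligned round bores, 15 mm diameter, 2 mm chamfers on the mouths, axes level along x, at rack y = -105, -35, 35, 105 mm.
- keeper (a joint): How far the rack's steel retaining bar is raised, in m: 0 fully down (clear), 0.036 fully up (blocks the bores; passes 6 mm behind the heads of columns that are home). It slides only vertically, about 4 N friction plus 1.5 N weight, and stays where left. Bar along rack y at rack x -54 to -46 mm, 12 mm high; its top edge is 40 mm above the bench when down, 76 mm when up.
- keeper_tab (a point): Centre of the top face of the orange upright tab by which the retaining bar is moved: 12 mm thick along the rack's x, 20 mm along y, 38 mm tall, at rack x -50, y +150 mm. This point is 78 mm above the bench when the bar is down, 114 mm when up.
- tag_red: Red marker strips (12 x 34 x 3 mm) on the top edges of both cheeks above the bore pair of the red column; which bore that is changes from start to start. The origin is not on the strip but at the centre of that bore's mouth on the near cheek's front face, 70 mm above the bench; axes like the rack's (x is the threading direction).
- column_red: Red column (may be absent), loose, 0.13 kg: a red square head 40 mm long, 18 x 18 mm, and a steel tube 11 mm in diameter, 100 mm long, from the middle of its front. Origin at the head's middle, x towards the tube's tip; centre of mass 11 mm ahead of it. On the bench it rests flat on its head, axis level, 9 mm up. Home, the head's shoulder (20 mm ahead of the origin) touches the near cheek.
- tip_red (a point): Tip of the red column's tube, on its axis, 120 mm ahead of the middle of its head; the last 8 mm taper to 6 mm diameter. When home it stands 16 mm beyond the far cheek.
- tag_blue: Blue marker strips (12 x 34 x 3 mm) on the top edges of both cheeks above the bore pair of the blue column; which bore that is changes from start to start. The origin is not on the strip but at the centre of that bore's mouth on the near cheek's front face, 70 mm above the bench; axes like the rack's (x is the threading direction).
- column_blue: Blue column (may be absent), loose, 0.13 kg: a blue square head 40 mm long, 18 x 18 mm, and a steel tube 11 mm in diameter, 100 mm long, from the middle of its front. Origin at the head's middle, x towards the tube's tip; centre of mass 11 mm ahead of it. On the bench it rests flat on its head, axis level, 9 mm up. Home, the head's shoulder (20 mm ahead of the origin) touches the near cheek.
- tip_blue (a point): Tip of the blue column's tube, on its axis, 120 mm ahead of the middle of its head; the last 8 mm taper to 6 mm diameter. When home it stands 16 mm beyond the far cheek.
- tag_yellow: Yellow marker strips (12 x 34 x 3 mm) on the top edges of both cheeks above the bore pair of the yellow column; which bore that is changes from start to start. The origin is not on the strip but at the centre of that bore's mouth on the near cheek's front face, 70 mm above the bench; axes like the rack's (x is the threading direction).
- column_yellow: Yellow column (may be absent), loose, 0.13 kg: a yellow square head 40 mm long, 18 x 18 mm, and a steel tube 11 mm in diameter, 100 mm long, from the middle of its front. Origin at the head's middle, x towards the tube's tip; centre of mass 11 mm ahead of it. On the bench it rests flat on its head, axis level, 9 mm up. Home, the head's shoulder (20 mm ahead of the origin) touches the near cheek.
- tip_yellow (a point): Tip of the yellow column's tube, on its axis, 120 mm ahead of the middle of its head; the last 8 mm taper to 6 mm diameter. When home it stands 16 mm beyond the far cheek.
- tag_green: Green marker strips (12 x 34 x 3 mm) on the top edges of both cheeks above the bore pair of the green column; which bore that is changes from start to start. The origin is not on the strip but at the centre of that bore's mouth on the near cheek's front face, 70 mm above the bench; axes like the rack's (x is the threading direction).
- column_green: Green column (may be absent), loose, 0.13 kg: a green square head 40 mm long, 18 x 18 mm, and a steel tube 11 mm in diameter, 100 mm long, from the middle of its front. Origin at the head's middle, x towards the tube's tip; centre of mass 11 mm ahead of it. On the bench it rests flat on its head, axis level, 9 mm up. Home, the head's shoulder (20 mm ahead of the origin) touches the near cheek.
- tip_green (a point): Tip of the green column's tube, on its axis, 120 mm ahead of the middle of its head; the last 8 mm taper to 6 mm diameter. When home it stands 16 mm beyond the far cheek.
- amber_bottle: Amber glass reagent bottle, 72 mm diameter, 160 mm tall, a bystander. Origin at the centre of its underside.
- beaker: Clear plastic beaker, 66 mm diameter, 80 mm tall, a bystander. Origin at the centre of its underside.
- vial_jar: Glass jar with white cap, 56 mm diameter, 70 mm tall, a bystander. Origin at the centre of its underside.
Not all that is in view belongs to the job. What is shaped like the column_yellow but purple is not meant. Leave any turquoise look-alike of the column_green alone.

How it is judged (in metres and radians):
On the way, in this order (a step that is already met when the one before it is completed fails the run):
1. the retaining bar is fully down (value of joint keeper below 0.006 m), for 0.2 s.
2. every column that is present is threaded fully home at its own colour's bores (x of tip_red in the frame of tag_red above 0.095 m and angle between the x axis of column_red and the x axis of tag_red, either way round below 0.1 rad and y of tip_red in the frame of tag_red between -0.008 and 0.008 m and z of tip_red in the frame of tag_red between -0.008 and 0.008 m and y of column_red in the frame of tag_red between -0.008 and 0.008 m and z of column_red in the frame of tag_red between -0.008 and 0.008 m and x of tip_blue in the frame of tag_blue above 0.095 m and angle between the x axis of column_blue and the x axis of tag_blue, either way round below 0.1 rad and y of tip_blue in the frame of tag_blue between -0.008 and 0.008 m and z of tip_blue in the frame of tag_blue between -0.008 and 0.008 m and y of column_blue in the frame of tag_blue between -0.008 and 0.008 m and z of column_blue in the frame of tag_blue between -0.008 and 0.008 m and x of tip_yellow in the frame of tag_yellow above 0.095 m and angle between the x axis of column_yellow and the x axis of tag_yellow, either way round below 0.1 rad and y of tip_yellow in the frame of tag_yellow between -0.008 and 0.008 m and z of tip_yellow in the frame of tag_yellow between -0.008 and 0.008 m and y of column_yellow in the frame of tag_yellow between -0.008 and 0.008 m and z of column_yellow in the frame of tag_yellow between -0.008 and 0.008 m and x of tip_green in the frame of tag_green above 0.095 m and angle between the x axis of column_green and the x axis of tag_green, either way round below 0.1 rad and y of tip_green in the frame of tag_green between -0.008 and 0.008 m and z of tip_green in the frame of tag_green between -0.008 and 0.008 m and y of column_green in the frame of tag_green between -0.008 and 0.008 m and z of column_green in the frame of tag_green between -0.008 and 0.008 m), for 0.2 s.
At the end, for the whole second after the job is handed in: Every column present is threaded through both cheeks at the bores of its own colour, head within 5 mm of the near cheek, head and tip within 8 mm of the bore axis and aligned with it within 0.1 rad, at rest, and the retaining bar is up (raised more than 30 of its 36 mm) (all of step 2 and value of joint keeper above 0.03 m and linear speed of each of column_red, column_blue, column_yellow, column_green below 0.02 m/s); the robot touches nothing.
It fails at once if the amber bottle is pushed more than 30 mm or tipped over (distance of amber_bottle from where it was at the start of the episode above 0.03 m or angle between amber_bottle's own z axis and vertical above 0.5 rad).
It fails at once if the beaker is pushed more than 30 mm or tipped over (distance of beaker from where it was at the start of the episode above 0.03 m or angle between beaker's own z axis and vertical above 0.5 rad).
It fails at once if the vial jar is pushed more than 30 mm or tipped over (distance of vial_jar from where it was at the start of the episode above 0.03 m or angle between vial_jar's own z axis and vertical above 0.5 rad).
Of column_red, column_blue, column_yellow, column_green only 3 to 4 are there at a start; the rules pass over those that are not, and their reading is None.
At some moment in a run one of column_red, column_blue, column_yellow, column_green may be knocked a few centimetres aside while the robot is not near it.
Once in a run the grip may slacken for a moment while it holds something.
It also fails if it takes over 210 s, if anything falls off the work surface, if the arm or the gripper's body presses on something with over 40 N, if the wrist force passes 120 N, or if a joint passes its speed limit or range.

## Working session

There is one attempt and no reset: what is moved stays moved. The work goes in short steps, each a Python script; the robot and the scene stay as the last script left them, time stands still between calls to the robot, and variables do not carry over. Pictures are saved under pics/ and viewed, about 12 in all and at most 16, crops included, and the job is handed in when it is done.

```bash
mkdir -p pics; ls; python3 - <<'E'
from rig import arm
import cv2,numpy as np
for n in("side","top"):
    im=arm.snapshot(n); cv2.imwrite(f"pics/{n}0.png",im[...,::-1])
    c=arm.get_calibration(n); print(n,np.round(c["intrinsics"],1).tolist(),np.round(c["cam_to_world"],3).tolist())
print(arm.grip_depth,arm.current_t(),arm.current_tool_rot(),arm.current_width())
E
```

```text
pics
side [[369.5, 0.0, 322.3], [0.0, 369.5, 190.4], [0.0, 0.0, 1.0]] [[-0.972, -0.132, 0.196, 0.256], [-0.236, 0.592, -0.771, 0.759], [-0.014, -0.795, -0.606, 0.723], [0.0, 0.0, 0.0, 1.0]]
top [[363.3, 0.0, 322.5], [0.0, 363.3, 195.6], [0.0, 0.0, 1.0]] [[-0.099, -0.966, 0.237, 0.225], [-0.995, 0.097, -0.02, -0.043], [-0.004, -0.238, -0.971, 1.117], [0.0, 0.0, 0.0, 1.0]]
0.0188 0.1 [[-9.67969447e-01  2.51067723e-01 -3.85906824e-04]
 [ 2.51067994e-01  9.67968902e-01 -1.03326515e-03]
 [ 1.14126275e-04 -1.09705795e-03 -9.99999392e-01]] 0.09107024050248043
```

View pics/top0.png

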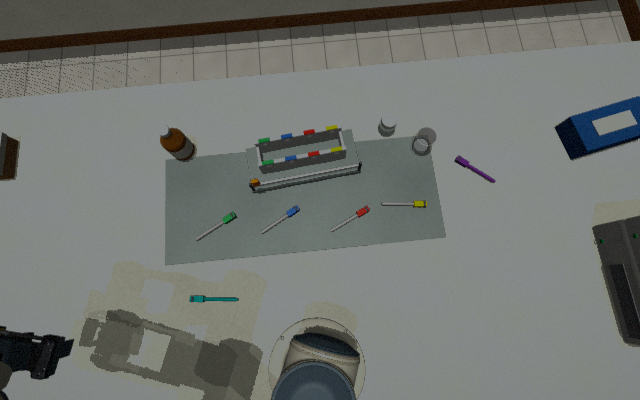

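View pics/side0.png

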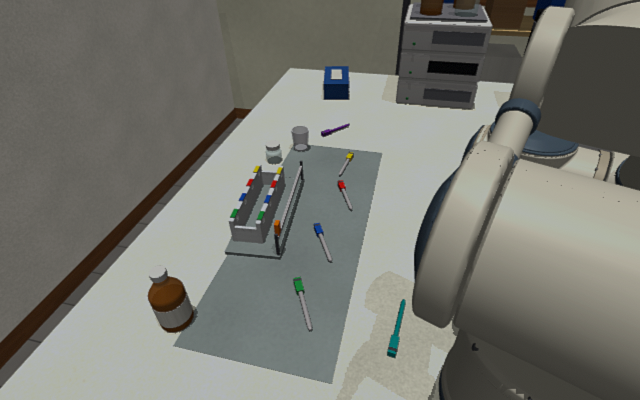

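```bash
cat > vis.py <<'E'
import cv2,numpy as np
from scipy.optimize import least_squares, linear_sum_assignment
from rig import arm
CAMS=("top","side")
K={n:arm.get_calibration(n)["intrinsics"] for n in CAMS}
W2C={n:np.linalg.inv(arm.get_calibration(n)["cam_to_world"]) for n in CAMS}
HUE={"red":0,"yellow":28,"green":66,"blue":111}   # opencv hue, checked on the blobs
def proj(n,P):
    q=np.atleast_2d(P)@W2C[n][:3,:3].T+W2C[n][:3,3]; q=q@np.asarray(K[n]).T
    return q[:,:2]/q[:,2:]
def triang(uv):  # dict cam->pixel
    P=[np.asarray(K[n])@W2C[n][:3] for n in CAMS]
    X=cv2.triangulatePoints(P[0],P[1],np.float64(uv["top"]).reshape(2,1),np.float64(uv["side"]).reshape(2,1))[:,0]
    X=X[:3]/X[3]; e=max(np.linalg.norm(proj(n,X)[0]-uv[n]) for n in CAMS); return X,e
def snap(tag=None):
    r={n:np.ascontiguousarray(arm.snapshot(n)) for n in CAMS}
    if tag:
        for n in CAMS: cv2.imwrite(f"pics/{tag}_{n}.png",r[n][...,::-1])
    return r
def blobs(im,col,amin=8):
    h=cv2.cvtColor(im,cv2.COLOR_RGB2HSV).astype(int)
    d=np.abs((h[...,0]-HUE[col]+90)%180-90)
    m=((d<9)&(h[...,1]>150)&(h[...,2]>60)).astype(np.uint8)
    k,l,s,c=cv2.connectedComponentsWithStats(m)
    return [(c[i],s[i,4]) for i in range(1,k) if amin<=s[i,4]<400]
def points(ims,col):
    "triangulated blobs: list of (xyz, err, uv)"
    B={n:blobs(ims[n],col) for n in CAMS}; out=[]
    for a,_ in B["top"]:
        for b,_ in B["side"]:
            uv={"top":a,"side":b}; X,e=triang(uv)
            if e<3 and -.03<X[2]<.2: out.append((X,e,uv))
    return out
def boxc(n,c,R,s):
    P=c+np.array([[i,j,k] for i in(-1,1) for j in(-1,1) for k in(-1,1)])*np.array(s)/2@R.T
    m=cv2.moments(cv2.convexHull((proj(n,P)*1).astype(np.float32))); return np.array([m["m10"],m["m01"]])/m["m00"]
def Rz(a): c,s=np.cos(a),np.sin(a); return np.array([[c,-s,0],[s,c,0],[0,0,1.]])
E
python3 - <<'E'
from vis import *
ims={n:cv2.cvtColor(cv2.imread(f"pics/{n}0.png"),cv2.COLOR_BGR2RGB) for n in CAMS}
for (u,v) in [(230,218),(294,212),(364,211),(420,204),(200,299),(461,160)]: print(cv2.cvtColor(ims["top"],cv2.COLOR_RGB2HSV)[v,u])
for c in HUE:
    for n in CAMS: print(c,n,[(np.round(a,1).tolist(),int(s)) for a,s in blobs(ims[n],c)])
    for X,e,uv in points(ims,c): print("   ",np.round(X,4),round(e,2))
# tube vs mat grey levels
print(ims["top"][196:212,395,:].mean(1)); print(ims["side"][310,295:320].mean(1))
E
```

```text
[ 69 169 125]
[106 215 134]
[  2 202 139]
[ 31 255 138]
[ 88 255 113]
[140 180 106]
red top [([308.7, 131.7], 41), ([313.3, 153.3], 43), ([361.2, 211.7], 56)]
red side [([249.4, 182.1], 27), ([273.4, 183.4], 28), ([340.9, 184.6], 36)]
    [ 0.6806 -0.0424  0.0866] 0.06
    [ 0.6087 -0.05    0.0881] 0.16
    [ 0.4316 -0.1795  0.0185] 0.32
yellow top [([331.2, 127.3], 41), ([336.1, 148.9], 46), ([253.9, 180.6], 14), ([418.4, 203.5], 59)]
yellow side [([349.2, 155.9], 31), ([256.2, 168.6], 25), ([278.9, 170.4], 24)]
    [ 0.6871 -0.1123  0.0879] 0.18
    [ 0.6161 -0.1197  0.0866] 0.18
    [ 0.4387 -0.3594  0.0163] 0.15
green top [([263.4, 140.0], 33), ([266.9, 162.0], 38), ([226.8, 218.1], 48)]
green side [([233.9, 212.6], 31), ([260.3, 215.3], 31), ([298.3, 285.2], 72)]
    [0.6666 0.0966 0.088 ] 0.14
    [0.5952 0.0903 0.0873] 0.26
    [0.4518 0.2336 0.0184] 0.03
blue top [([286.0, 135.8], 36), ([290.1, 157.6], 39), ([291.1, 211.5], 51)]
blue side [([335.9, 75.5], 263), ([242.3, 196.3], 26), ([267.2, 198.3], 31), ([318.1, 229.0], 51)]
    [0.6728 0.0272 0.0884] 0.22
    [0.6019 0.0202 0.0884] 0.19
    [0.4533 0.0354 0.0167] 0.12
[101.33333333 102.66666667 100.         102.         101.33333333
 102.66666667 104.66666667 133.66666667 105.33333333  56.66666667
  97.         102.         102.         100.         102.33333333
 100.66666667]
[119.66666667 118.33333333 117.         115.66666667 115.33333333
 117.66666667 114.         100.66666667 109.66666667 140.
 147.         135.         111.33333333 112.66666667 116.33333333
 116.33333333 116.         116.         115.33333333 115.
 116.         116.         117.33333333 118.33333333 118.33333333]
```

```bash
cat >> vis.py <<'E'
BORE={"green":.105,"blue":.035,"red":-.035,"yellow":-.105}
def fit_rack(ims,x0=(.604,-.015,.1)):
    obs=[]
    for c,y in BORE.items():
        P=sorted([p for p in points(ims,c) if p[0][2]>.07],key=lambda p:p[0][0])
        for p,xr in zip(P,(.006,.078)): obs.append((np.array([xr,y,.0855]),p[2]))
    def res(q):
        R=Rz(q[2]); t=np.array([q[0],q[1],q[3]])
        return np.concatenate([boxc(n,R@b+t,R,(.012,.034,.003))-uv[n] for b,uv in obs for n in CAMS])
    s=least_squares(res,[*x0,0],diff_step=1e-4); return s.x,np.abs(s.fun).max(),len(obs)
def fit_col(ims,col,zmax=.05):
    P=[p for p in points(ims,col) if p[0][2]<zmax]
    if not P: return None
    X,e,uv=min(P,key=lambda p:p[1]); best=None
    g={n:cv2.GaussianBlur(ims[n].astype(np.float32).mean(2),(3,3),0) for n in CAMS}
    g={n:np.abs(g[n]-cv2.medianBlur(ims[n],21).mean(2)) for n in CAMS}
    r=np.linspace(.03,.115,40)
    def score(a):
        L=np.c_[X[0]+r*np.cos(a),X[1]+r*np.sin(a),0*r+.009]; S=0
        for n in CAMS:
            p=proj(n,L).astype(np.float32); S+=np.minimum(cv2.remap(g[n],p[:,0],p[:,1],cv2.INTER_LINEAR),40).mean()
        return S
    A=np.radians(np.arange(0,360,1)); sc=np.array([score(a) for a in A]); a=A[sc.argmax()]
    f=lambda q:np.concatenate([boxc(n,q,Rz(a),(.04,.018,.018))-uv[n] for n in CAMS])
    q=least_squares(f,X-[0,0,.008],diff_step=1e-4)
    return q.x,a,sc.max()
E
python3 - <<'E'
from vis import *
ims={n:cv2.cvtColor(cv2.imread(f"pics/{n}0.png"),cv2.COLOR_BGR2RGB) for n in CAMS}
s=fit_rack(ims); print(s); np.save("rack.npy",s[0])
for c in HUE:
    q,a,sc=fit_col(ims,c); print(c,q.round(4),np.degrees(a).round(),sc.round(1))
HUE["orange"]=14
print([(p[0].round(4),p[1].round(2)) for p in points(ims,"orange")])
R=Rz(s[0][2]); print("tab",R@[-.05,.15,.114]+[s[0][0],s[0][1],0])
E
```

```text
(array([ 0.59919327, -0.01539521,  0.09817758,  0.00240493]), np.float64(0.39068237026634733), 8)
red [ 0.4315 -0.1794  0.0188] 112.0 27.2
yellow [ 0.4386 -0.3592  0.0166] 87.0 40.4
green [0.452  0.2333 0.0185] 121.0 36.8
blue [0.4534 0.0354 0.017 ] 122.0 34.7
[(array([0.5364, 0.1303, 0.0948]), np.float64(0.86))]
tab [0.53473105 0.12898146 0.114     ]
```

```bash
cat > act.py <<'E'
from vis import *
rk=np.load("rack.npy"); RR=Rz(rk[2]); T=np.array([rk[0],rk[1],0])
def W(x,y,z): return RR@np.array([x,y,z])+T
def down(yaw): c,s=np.cos(yaw),np.sin(yaw); return np.array([[c,s,0],[s,-c,0],[0,0,-1.]])
HOME=[69.987,28.281,77.091,0,74.628,-5.472]
def push(d,maxd,fmax,step=.002,feed=.03):
    "guarded advance along unit vector d; returns distance and final force along -d"
    d=np.array(d,float); p0=np.array(arm.current_ee_pos()); f0=np.array(arm.current_force()); f=0; k=0
    while k*step<maxd and f<fmax:
        k+=1; arm.move_l(p0+d*k*step,feed=feed); f=-(np.array(arm.current_force())-f0)@d
    return k*step,f
E
python3 - <<'E'
from act import *
arm.grip(0.0)
R=down(rk[2])   # jaws along rack y
# choose half turn with the wrist nearer mid range
p=W(-.05,.150,.16)
for R in (down(rk[2]),down(rk[2]+np.pi)): print(np.round(arm.solve_ik(p,R),0))
R=down(rk[2]); 
if abs(arm.solve_ik(p,R)[5])>abs(arm.solve_ik(p,down(rk[2]+np.pi))[5]): R=down(rk[2]+np.pi)
arm.move_to(p,R); print(arm.current_ee_pos(),p)
arm.move_l(W(-.05,.150,.120),feed=.1)
print(push([0,0,-1],.048,22,feed=.04),arm.current_ee_pos(),arm.current_force())
arm.move_l(W(-.05,.150,.16)); arm.move_joints(HOME); arm.grip(.06); print(arm.current_t())
ims=snap("bar"); print(HUE)
HUE["orange"]=14; print([(p[0].round(4),p[1].round(2)) for p in points(ims,"orange")])
for c in BORE: print(c,[np.round(v,4) for v in fit_col(ims,c)])
cv2.imwrite("pics/bar_crop.png",cv2.resize(ims["side"][140:270,210:370],None,fx=4,fy=4)[...,::-1])
E
```

```text
[ 7. 26. 92. -0. 63. 92.]
[  7.  26.  92.  -0.  63. -88.]
[0.53465849 0.12967252 0.16007901] [0.53473105 0.12898146 0.16      ]
(0.044, np.float64(33.632396535835404)) [0.53500132 0.12936417 0.07766223] [-9.14906794 -1.09599286 33.94122265]
13.5917
{'red': 0, 'yellow': 28, 'green': 66, 'blue': 111}
[(array([0.5354, 0.1293, 0.0657]), np.float64(0.97))]
green [array([0.452 , 0.2334, 0.0185]), np.float64(2.1118), np.float64(36.5341)]
blue [array([0.4535, 0.0352, 0.0166]), np.float64(2.1293), np.float64(34.4235)]
red [array([ 0.4316, -0.1797,  0.018 ]), np.float64(1.9548), np.float64(26.8977)]
yellow [array([ 0.4386, -0.3592,  0.0166]), np.float64(1.5184), np.float64(40.3508)]
```

View pics/bar_crop.png

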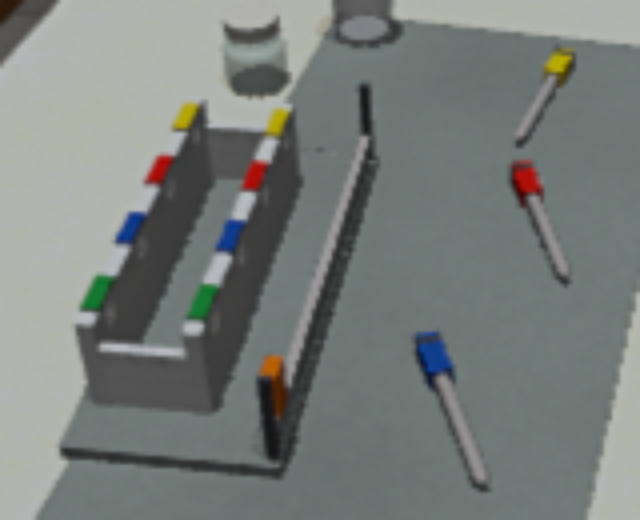

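```bash
cat >> act.py <<'E'
ZG=.0025; OFF=.009-ZG     # TCP height at grasp; axis above TCP
def pick(col,ims=None):
    q,a,s=fit_col(ims or snap(),col); R=down(a)
    print(col,q.round(4),np.degrees(a).round(),s.round(1))
    arm.grip(.05)
    arm.move_to([q[0],q[1],.10],R); arm.move_l([q[0],q[1],ZG],feed=.12)
    arm.grip(0.0); w=arm.current_width(); arm.move_l([q[0],q[1],.11],feed=.12)
    print("width",round(w,4),round(arm.current_width(),4)); return w
def pre(col,xo=-.150,dy=0,dz=0):
    R=down(rk[2]); y=BORE[col]+dy
    arm.move_to(W(xo,y,.12-OFF),R); arm.move_l(W(xo,y,.070-OFF+dz),R,feed=.1)
    print("pre err",(np.array(arm.current_ee_pos())-W(xo,y,.070-OFF+dz)).round(4),"w",round(arm.current_width(),4),"t",arm.current_t())
def shot(col,tag):
    "crops of both views about the held column, side by side, 4x"
    ims=snap(); out=[]
    for n in CAMS:
        u,v=proj(n,W(-.05,BORE[col],.07))[0].astype(int); out.append(cv2.resize(ims[n][v-45:v+45,u-48:u+48],None,fx=4,fy=4,interpolation=cv2.INTER_CUBIC))
    cv2.imwrite(f"pics/{tag}.png",np.hstack(out)[...,::-1])
    return ims
E
python3 - <<'E'
from act import *
pick("blue"); pre("blue"); shot("blue","blue_pre")
E
```

```text
blue [0.4533 0.0351 0.0167] 122.0 35.2
width 0.0177 0.0177
pre err [0.0001 0.     0.0002] w 0.0179 t 21.5333
```

View pics/blue_pre.png

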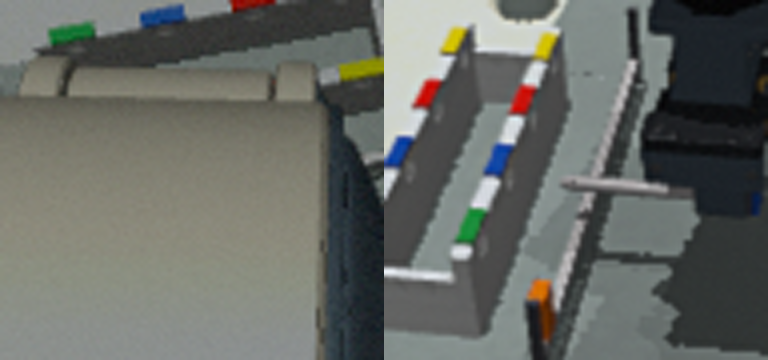

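```bash
cat >> act.py <<'E'
def insert(col,dy=0,dz=0,xo=-.150,fmax=15):
    d=RR@[1,0,0]; y=BORE[col]+dy
    arm.move_l(W(-.128,y,.07-OFF+dz),feed=.1)
    f0=np.array(arm.current_force()); x=-.128; k=0
    while x<-.012:
        x+=.004; arm.move_l(W(x,y,.07-OFF+dz),feed=.06); f=RR.T@(np.array(arm.current_force())-f0); k+=1
        if k%5==0 or abs(f[0])>fmax: print(round(x,3),f.round(1),"w",round(arm.current_width(),4))
        if f[0]<-fmax: break
    return x
E
python3 - <<'E'
from act import *
u,v=proj("side",W(-.05,.035,.07))[0].astype(int); print("seen tip",u-48+179/4,v-45+183/4,"pred",proj("side",W(-.03,.035,.07))[0],"px per 5mm y",proj("side",W(-.03,.04,.07))[0],"z",proj("side",W(-.03,.035,.075))[0])
print("x end",insert("blue")); shot("blue","blue_in"); print(arm.current_t(),arm.current_ee_pos())
E
```

```text
seen tip 283.75 204.75 pred [280.32248622 204.33271532] px per 5mm y [279.90976246 205.47075233] z [280.17298981 202.9416281 ]
-0.108 [ 0.5 -0.2 -0. ] w 0.0174
-0.088 [-0.4 -0.8 -0.8] w 0.018
-0.068 [-0.1 -0.6 -0.9] w 0.0178
-0.048 [ 0.9 -0.6 -1.3] w 0.0175
-0.028 [ 0.6  0.  -0.5] w 0.0176
-0.012 [-18.9  -1.6  13.5] w 0.0177
x end -0.011999999999999917
29.35 [0.58021776 0.0180563  0.06313982]
```

View pics/blue_in.png

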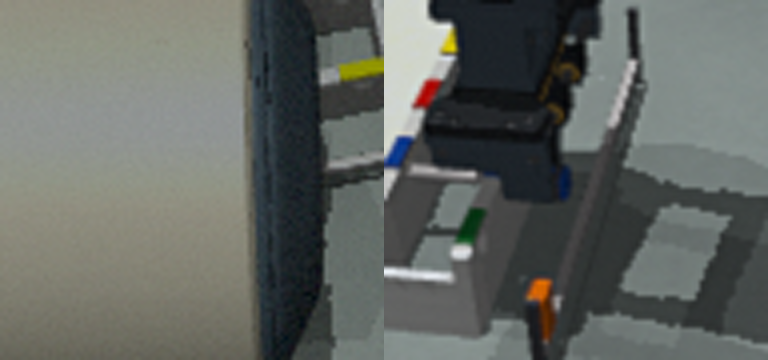

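```bash
cat >> act.py <<'E'
def seat(col,fmax=15):
    y=BORE[col]; p=RR.T@(np.array(arm.current_ee_pos())-T)
    arm.move_l(W(p[0]-.003,p[1],p[2]),feed=.05)   # relieve the push (head may follow)
    arm.grip(.032); arm.move_l(W(p[0]-.003,p[1],.13),feed=.15)
    arm.move_l(W(-.085,y,.13)); arm.grip(0); arm.move_l(W(-.085,y,.06),feed=.15)
    d,f=push(RR@[1,0,0],.04,fmax,.002,.06); p=RR.T@(np.array(arm.current_ee_pos())-T)
    print(col,"seat push",round(d,3),round(f,1),"finger front at",round(p[0]+.016,4),"t",arm.current_t())
    arm.move_l(W(-.085,y,.06)); arm.move_l(W(-.085,y,.13),feed=.2)
E
python3 - <<'E'
from act import *
seat("blue"); arm.move_joints(HOME); ims=snap("b1")
for c in BORE:
    r=fit_col(ims,c); print(c, None if r is None else [np.round(v,4) for v in r])
print("blue pts rack",[(RR.T@(p[0]-T)).round(4) for p in points(ims,"blue")])
cv2.imwrite("pics/b1c.png",np.hstack([cv2.resize(ims["top"][110:200,240:370],None,fx=3,fy=3),cv2.resize(ims["side"][150:240,210:340],None,fx=3,fy=3)])[...,::-1])
E
```

```text
blue seat push 0.032 16.6 finger front at -0.0399 t 36.4917
green [array([0.452 , 0.2334, 0.0185]), np.float64(2.1118), np.float64(36.7631)]
blue None
red [array([ 0.4314, -0.1795,  0.0184]), np.float64(1.9548), np.float64(26.9085)]
yellow [array([ 0.4386, -0.3594,  0.0165]), np.float64(1.5184), np.float64(40.0246)]
blue pts rack [array([0.0779, 0.0342, 0.0876]), array([0.0062, 0.0345, 0.0877]), array([-0.0142,  0.0344,  0.0694]), array([-0.0376,  0.0332,  0.0692])]
```

View pics/b1c.png

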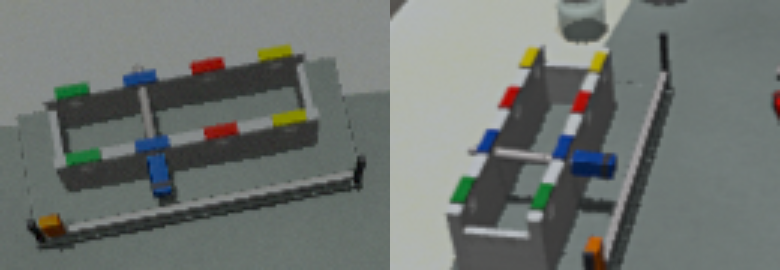

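```bash
cat >> act.py <<'E'
def do(col):
    w=pick(col)
    if not .016<w<.020: return print("bad grasp")
    pre(col); shot(col,col+"_pre")
    if not .016<arm.current_width()<.020: return print("lost")
    x=insert(col); print("x end",round(x,3))
    if x<-.026: return print("early stop")
    seat(col); arm.move_joints(HOME); return True
E
python3 - <<'E'
from act import *
for c in("green","red"):
    if not do(c): break
ims=snap("g1"); print(arm.current_t())
for c in BORE: print(c,"pts rack",[(RR.T@(p[0]-T)).round(4) for p in points(ims,c)])
cv2.imwrite("pics/g1c.png",np.hstack([cv2.resize(ims["top"][110:200,240:370],None,fx=3,fy=3),cv2.resize(ims["side"][150:240,210:340],None,fx=3,fy=3)])[...,::-1])
E
```

```text
green [0.452  0.2334 0.0185] 121.0 36.6
width 0.0177 0.0178
pre err [0.0001 0.0001 0.0002] w 0.0179 t 47.4833
-0.108 [ 0.8 -1.  -0.3] w 0.0181
-0.088 [ 0.4 -0.4  0.2] w 0.0179
-0.068 [ 0.8 -0.2 -0.2] w 0.0177
-0.048 [ 1.3 -0.  -0.1] w 0.0179
-0.028 [ 0.7 -0.6 -0.7] w 0.0178
-0.012 [-19.2  -1.7  13.3] w 0.0178
x end -0.012
green seat push 0.032 17.7 finger front at -0.04 t 62.35
red [ 0.4313 -0.1793  0.0185] 119.0 26.8
width 0.0175 0.0179
pre err [ 0.0001 -0.0001  0.0002] w 0.018 t 74.65
-0.108 [-0.2 -0.4 -0.7] w 0.0178
-0.088 [-0.7 -1.3 -0.9] w 0.0177
-0.068 [-1.4 -0.  -1. ] w 0.0179
-0.048 [-0.2 -0.5 -0.6] w 0.0179
-0.028 [ 0.3 -1.4 -1. ] w 0.0177
-0.012 [-20.8  -3.6  13.2] w 0.0176
x end -0.012
red seat push 0.032 19.9 finger front at -0.0398 t 89.5083
93.1583
green pts rack [array([0.0782, 0.1044, 0.0874]), array([0.0064, 0.1054, 0.0875]), array([-0.0143,  0.1042,  0.0756]), array([-0.0372,  0.1032,  0.0733])]
blue pts rack [array([0.0775, 0.0352, 0.0884]), array([0.0063, 0.0352, 0.0884]), array([-0.0143,  0.0345,  0.0697]), array([-0.0381,  0.0343,  0.0711])]
red pts rack [array([ 0.0778, -0.0346,  0.0869]), array([-0.0003, -0.035 ,  0.0866]), array([-0.0078, -0.036 ,  0.0702]), array([-0.0362, -0.0358,  0.0683])]
yellow pts rack [array([ 0.078 , -0.1051,  0.0879]), array([ 0.0066, -0.1055,  0.0866]), array([-0.1937, -0.3269,  0.0161])]
```

View pics/g1c.png

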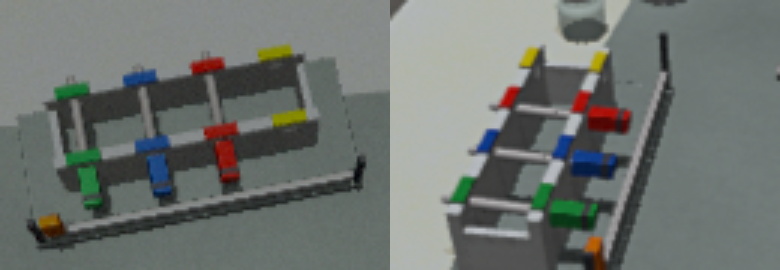

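```bash
python3 - <<'E'
from act import *
if do("yellow"):
    ims=snap("y1"); print(arm.current_t())
    for c in BORE: print(c,"pts rack",[(RR.T@(p[0]-T)).round(4) for p in points(ims,c)])
    cv2.imwrite("pics/y1c.png",np.hstack([cv2.resize(ims["top"][110:200,240:370],None,fx=3,fy=3),cv2.resize(ims["side"][150:240,210:340],None,fx=3,fy=3)])[...,::-1])
    for h in(-1,1): print(np.round(arm.solve_ik(W(-.05,.146,.15),down(rk[2]+h*np.pi/2)),0))
E
```

```text
yellow [ 0.4386 -0.3594  0.0165] 87.0 40.4
width 0.018 0.0178
pre err [ 0.0001 -0.0001  0.0002] w 0.0177 t 102.5583
-0.108 [ 1.  -1.3 -0.9] w 0.0175
-0.088 [ 0.  -0.2 -0.2] w 0.0177
-0.068 [ 0.2  0.5 -0.5] w 0.0176
-0.048 [ 1.1  0.4 -1.1] w 0.0173
-0.028 [0.7 0.  0.7] w 0.0178
-0.012 [-21.5  -3.7  15.4] w 0.0176
x end -0.012
yellow seat push 0.032 19.9 finger front at -0.0398 t 117.4083
121.275
green pts rack [array([0.0781, 0.1044, 0.0874]), array([0.0064, 0.1051, 0.0877]), array([-0.0143,  0.1042,  0.0756]), array([-0.0376,  0.1035,  0.0734])]
blue pts rack [array([0.0775, 0.0348, 0.0881]), array([0.0062, 0.0349, 0.0881]), array([-0.0139,  0.0341,  0.0694]), array([-0.0381,  0.0339,  0.07  ])]
red pts rack [array([ 0.0781, -0.0349,  0.0869]), array([-0.0002, -0.0352,  0.0864]), array([-0.0077, -0.0362,  0.07  ]), array([-0.0359, -0.0358,  0.0684])]
yellow pts rack [array([ 0.078 , -0.1052,  0.0878]), array([ 0.0002, -0.1045,  0.0854]), array([-0.0072, -0.1062,  0.0702]), array([-0.0356, -0.1056,  0.068 ])]AttributeError: 'NoneType' object has no attribute 'rint'

The above exception was the direct cause of the following exception:

Traceback (most recent call last):
TypeError: loop of ufunc does not support argument 0 of type NoneType which has no callable rint method
```

View pics/y1c.png

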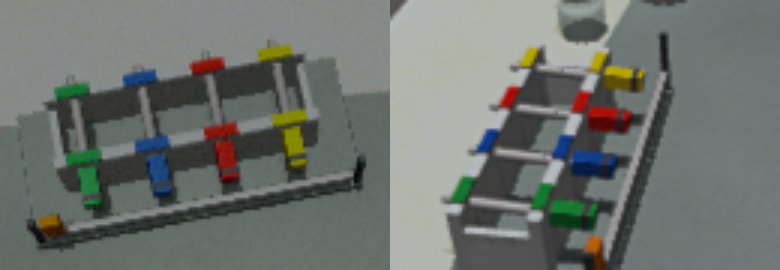

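```bash
python3 - <<'E'
from act import *
R=down(rk[2]+np.pi/2); arm.grip(.036)
arm.move_to(W(-.05,.146,.15),R); arm.move_l(W(-.05,.146,.058),feed=.1)
print("f",np.round(arm.current_force(),1)); arm.grip(0); print("w",arm.current_width(),np.round(arm.current_force(),1))
print(push([0,0,1],.042,18,.002,.05),arm.current_ee_pos(),arm.current_width())
arm.grip(.036); arm.move_l(W(-.05,.146,.17),feed=.1); arm.move_joints(HOME)
ims=snap("end"); HUE["orange"]=14; print(arm.current_t(),[p[0].round(4) for p in points(ims,"orange")])
for c in BORE: print(c,[(RR.T@(p[0]-T)).round(4) for p in points(ims,c)])
cv2.imwrite("pics/endc.png",np.hstack([cv2.resize(ims["top"][110:200,240:370],None,fx=3,fy=3),cv2.resize(ims["side"][150:260,210:340],None,fx=3,fy=3)[:270]])[...,::-1])
E
```

```text
f [ 0.2 -0.  -0.3]
w 0.011789423173204285 [ 6.7  0.7 -0.6]
(0.038, np.float64(26.178318799076862)) [0.53684388 0.12507511 0.09548571] 0.012074860998404786
134.2167 [array([0.537 , 0.1298, 0.0993])]
green [array([0.078 , 0.1047, 0.0877]), array([0.0064, 0.1054, 0.0875]), array([-0.0142,  0.1046,  0.0758])]
blue [array([0.0776, 0.0348, 0.0881]), array([0.0063, 0.0349, 0.0882]), array([-0.014 ,  0.0342,  0.0695]), array([-0.0376,  0.0332,  0.0692])]
red [array([ 0.078 , -0.0346,  0.0871]), array([-0.0002, -0.0353,  0.0863]), array([-0.0077, -0.0363,  0.0699]), array([-0.0357, -0.0367,  0.0677])]
yellow [array([ 0.078 , -0.1051,  0.0879]), array([-0.    , -0.1043,  0.0859]), array([-0.0073, -0.1062,  0.0702]), array([-0.0355, -0.1059,  0.0675])]
```

View pics/endc.png

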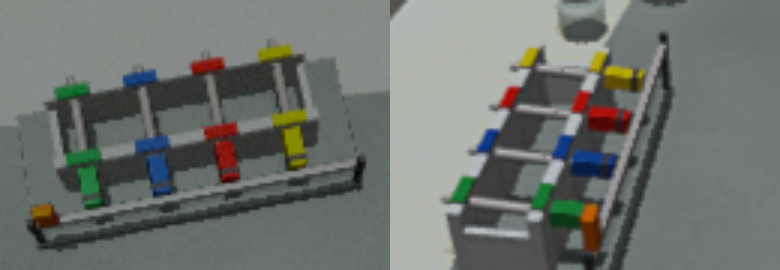

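```bash
python3 -c "
from rig import arm
arm.sign_off(); print(arm.current_t())"
```

```text
the job is handed in; nothing more can be done
the job is handed in; nothing more can be done
```

All four columns (green, blue, red and yellow) are threaded home at their own colours' bores, the retaining bar is back up, and the job is handed in. The run took about 134 s of the 210 s allowed, and the hand-in reports no verdict.

- **Bar lowered:** I pushed it down to its stop. The finger ended 77.7 mm above the bench, where 78 mm means fully down.
- **Columns:** Each insertion ran at under about 1.5 N until the end stop. I then pushed each head from behind, and every head's rear face stopped at −39.8 to −40.0 mm in rack x, where −40 mm is exactly home.
- **Bar raised:** I lifted it by the tab until it hit its top stop, about 37 mm of travel with a 26 N stop force.
- **Final pictures:** The bar is up behind all four heads, and each column passes through both cheeks at its colour. The arm is back at its start pose, touching nothing.

- **Camera disagreements:** The camera heights read 1–2 mm high. The green head's visible patches read about 5 mm high, and the bar's rise read 34 mm instead of 36. I put these down to how the coloured patches were picked out, since the contact measurements agree with the nominal sizes.
- **Not checked separately:** I did not measure whether the bottle, beaker and jar had moved. The arm was never commanded near them. I saw no knocked column, and no slackened grip showed in the finger-width readings.

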